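Select the fitted lamp and press test

ROBOT

A 7-joint arm with a two-finger parallel gripper is mounted at the origin on the work surface. World frame = base frame: x ahead of the robot, y to its left, z up, the work surface at z = 0. Lengths are in m, angles in rad, forces in N, time in s.
With the tool pointing down it reaches from about 0.425 to 0.825 m from the base axis. Payload 3.6 kg.
Tool frame: the origin (TCP) lies where the fingers leave the gripper's body, on its centre line; the fingertips stand 73 mm ahead of it and the grasp point (between the pads) lies 54 mm ahead of it; x points along the fingers, y is the direction in which the jaws open and shut, and the axes are right-handed (so a half turn about x gives the same grasp; the last joint's range is limited). The gripper opens to 85 mm and grips with 20 to 120 N. Pads are 22 mm wide; open, the fingers measure 114 mm over their backs; the gripper's body (76 mm by 85 mm) begins 54 mm behind the grasp point. The pads swing forward as they close: fully open they stand 13 mm farther back than shut.
Start: joints at [-1.157, 0.615, -0.013, 1.423, 0.008, 1.103, -0.04], TCP at [0.277, 0.588, 0.304] pointing down, gripper open.
Joint ranges: [-3.12, 3.12], [-0.3, 2.06], [-1.34, 1.32], [0.26, 2.42], [-1.36, 4.5], [0.01, 1.98], [-2.84, 2.84]. Speed limits (rad/s): [2.79, 2.79, 3.14, 3.14, 3.14, 3.14, 3.14].

INTERFACE

Orientations are given as a unit quaternion [x, y, z, w].
In Python, from station import arm, snapshot, camera_info, ticket gives the robot as it stands. Calls block until the motion is done:
- arm.movep(position, orientation): joint-space move of the TCP to a pose.
- arm.line_to(position, velocity=0.15, ori=None): straight line of the TCP; ori=None keeps the orientation; velocity is the mean speed in m/s.
- arm.move_j(angles): joint-space move.
- arm.move_gripper(opening, effort=None): opening from 0.0 (shut) to 1.0 (fully open); effort is the grip in N (None keeps the last); returns when the fingers have stopped.
- arm.pause(seconds).
- arm.ik(position, orientation): joint angles nearest the present ones, or None.
- snapshot(name): name is "scene" or "top"; returns the picture (480x640x3 uint8, blue, green, red); there is no depth.
- camera_info(name): a dict with "fx", "fy", "cx", "cy" (pixels), "R" (3x3) and "t" (3): a world point X has camera coordinates R X + t. Camera axes: x right, y down, z forward; pixel columns grow to the right and rows downward; lengths in m; the calibration is good to about 2 mm. A picture is of the moment at which its call begins. camera_info takes no time and is no camera call.
A pose or a line that the arm cannot do raises arm.MotionError and nothing moves.
- ticket.finish_job(): hands the job in, once; it reports no verdict.
Readings, each from a call of its own:
- arm.read_time(): time.
- arm.read_joint_positions(): joint angles.
- arm.read_dq(): joint speeds.
- arm.read_effort(): joint torques, N m.
- arm.read_tool_pos(): TCP position.
- arm.read_eef_rot(): TCP orientation.
- arm.read_ft_force(): force on the tool from outside, world axes, zero at the start.
- arm.read_wrist_torque(): the same for the moment, N m.
- arm.read_opening(): opening from 0.0 (shut) to 1.0 (fully open).
Only numpy, scipy, OpenCV 4.12 (cv2) and the standard library are available. Lean on these libraries where they do the work, as an engineer would, in place of code of your own. Each camera call takes 0.05 s, during which the arm holds its last target.

TASK

On the lamp test board, push the red pointer of the selector switch round with a fingertip against the side of its arm until it points straight at the middle of the one lamp holder that has a bulb in it. Then press the green test button all the way down and let it come up again, leaving the pointer where you set it. Only push the pointer, do not pinch it or lift it off its spindle; do not press the button before the pointer is set, do not bump the bulb, and leave the jar, the screwdriver and the loose junction box alone.

Things in the scene. Friction and masses are not known exactly. Their poses are not given: they have to be found in the camera images.
- board: plywood test board lying fixed on the bench, 270 (x) x 350 (y) x 18 mm; origin at the centre of its underside, x the short side, pointing away from the robot at yaw 0. On it are fixed the selector switch, three lamp holders in an arc beyond the switch, and at its two near corners the test button box and a breaker (either way round). Its place and yaw on the bench vary.
- pointer (a joint): angle of the red pointer, about a vertical axis; 0 when it points along the board's +x, positive anticlockwise seen from above, stops at +-1.5 rad. No spring and no clicks: it has friction only (about 0.15 N m) and stays where it is left.
- pointer_hub (a point): point on the pointer's turning axis, 118 mm above the bench and 50 mm from the board's centre to the board's -x side; x runs along the pointer arm to its tip, z up. The switch under it is a grey box 110 x 110 mm, top 70 mm above the bench, with a flat black disc (radius 30 mm) up to 78 mm. The round red hub has radius 21 mm, top 122 mm above the bench.
- pointer_tip (a point): the tip end of the red arm, 104 mm from the axis, at the same height as pointer_hub. The arm is a straight red bar with a white line along its top: 16 mm wide, free from 21 to 104 mm from the axis, from 92 to 118 mm above the bench; nothing beneath it for 22 mm where it is over the grey box.
- side_left: the left long side of the red arm (seen from hub to tip), a strip 84 mm long, 6 mm thick, 26 mm high that forms the bar's outer face; origin at its middle, 62 mm from the axis, 105 mm above the bench, x along the arm, y to the left.
- side_right: the right long side of the red arm, the mirror image of the left one.
- lift (a joint): how far (m) the pointer has been lifted up its spindle; 0 when seated. Its weight and a light spring (about 6 N together) hold it down; sideways pushing does not lift it.
- lamp: the lamp holder with the bulb: round black holder, radius 28 mm at the foot, with a white globe of 46 mm diameter; top of the globe 99 mm above the bench. Origin at the centre of the holder's underside, 18 mm above the bench. It sits at one of three places, 145 mm from the pointer's axis, at pointer angles -1.134, 0 or +1.134 rad.
- socket_a: an empty black lamp holder, 34 mm high, open at the top with a brass contact inside, at another of the three places; origin as for the lamp.
- socket_b: the second empty black lamp holder, at the third place; origin likewise.
- test (a joint): travel of the green button, 0 up, 0.007 m fully down (downward positive); a spring brings it up, fully down takes about 5 N.
- test_top (a point): centre of the top of the green button (30 mm diameter), which faces up, about 81 mm above the bench. It sits in a round black housing on a white box 60 x 60 x 40 mm at one of the two near corners of the board.
- breaker: white breaker, 70 x 36 mm, 66 mm high with its black toggle, fixed at the other near corner; not used. Origin at the centre of its underside.
- jar: loose closed jar with a blue lid, radius 26 mm, 75 mm high, standing beside the board on its +y side; origin at the centre of its underside. Not used.
- screwdriver: loose screwdriver with a yellow handle, 180 mm long, lying on the bench beside the board on its -y side; origin at its middle underneath, x along it. Not used.
- junction_box: loose open white junction box, 100 x 100 x 50 mm, on the bench beside the board on its +y side, farther out than the jar; origin at the centre of its underside. Not used.

How it is judged:
On the way, in this order (a step that is already met when the one before it is completed fails the run):
1. the red pointer points at the lamp with the bulb (y of lamp in the frame of pointer_hub between -0.018 and 0.018 m and x of lamp in the frame of pointer_hub above 0.1 m), for 0.2 s.
2. the green button is pressed down, with the pointer still at the bulb (all of step 1 and value of joint test above 0.0055 m), for 0.05 s.
At the end, for the whole second after the job is handed in: The seated pointer (3 mm) aims within 18 mm of the middle of the bulb's holder (7 degrees) and is still; the green button, pressed at least 5.5 of its 7 mm after that, is up again (2 mm); the loose things are within 15 mm of where they were (all of step 1 and value of joint test below 0.002 m and value of joint lift below 0.003 m and velocity of joint pointer between -0.05 and 0.05 rad/s and distance of each of jar, screwdriver, junction_box from where it was at the start of the episode below 0.015 m); the robot touches nothing.
It fails at once if the button is pressed (over 3 mm) while the pointer is not at the bulb (value of joint test above 0.003 m and not (y of lamp in the frame of pointer_hub between -0.018 and 0.018 m and x of lamp in the frame of pointer_hub above 0.1 m)).
It fails at once if the pointer is lifted more than 6 mm up its spindle (value of joint lift above 0.006 m).
It fails at once if the pointer is pinched: the fingers press on both its long sides at once (over 1 N each) (contact force between the fingers and side_left above 1 N and contact force between the fingers and side_right above 1 N).
It fails at once if the lamp with the bulb is bumped (over 4 N) (contact force between lamp and anything else above 4 N).
It fails at once if the jar, screwdriver or junction box is moved more than 15 mm, or lifted (distance of any of jar, screwdriver, junction_box from where it was at the start of the episode above 0.015 m).
It also fails if it takes over 64 s, if anything falls off the work surface, if the arm or the gripper's body presses on something with over 40 N, if the wrist force passes 120 N, or if a joint passes its speed limit or range.

## Working session

There is one attempt and no reset: what is moved stays moved. The work goes in short steps, each a Python script; the robot and the scene stay as the last script left them, time stands still between calls to the robot, and variables do not carry over. Pictures are saved under pics/ and viewed, and the job is handed in when it is done.

```bash
mkdir -p pics
python3 - <<'E'
from station import arm, snapshot, camera_info
import cv2
for n in("scene","top"):
    cv2.imwrite(f"pics/{n}0.png",snapshot(n)); c=camera_info(n); print(n,c)
print(arm.read_time(),arm.read_tool_pos(),arm.read_eef_rot(),arm.read_opening())
E
```

```text
scene {'fx': 446.4913245294794, 'fy': 446.4913245294794, 'cx': 319.7482488600504, 'cy': 238.06936076919905, 'R': array([[-0.52282166,  0.85228245,  0.01649678],
       [ 0.44444485,  0.28905072, -0.84789059],
       [-0.72741067, -0.43596365, -0.52991453]]), 't': array([ 0.2827005 , -0.22869681,  1.45913383])}
top {'fx': 452.12182776777627, 'fy': 452.12182776777627, 'cx': 313.47936676389924, 'cy': 240.81850450274112, 'R': array([[-0.00609619, -0.99980182, -0.01895163],
       [-0.99898159,  0.00693628, -0.04458329],
       [ 0.04470591,  0.01866054, -0.99882589]]), 't': array([0.05407325, 0.62358784, 0.89817054])}
0.1 [0.2771118  0.58741086 0.3028462 ] [ 0.15377679  0.690173   -0.15536579  0.68983723] 0.9951599748644973
```

View pics/scene0.png

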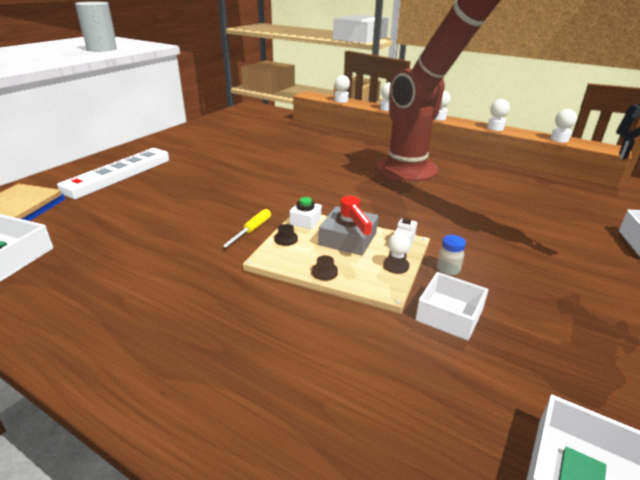

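View pics/top0.png

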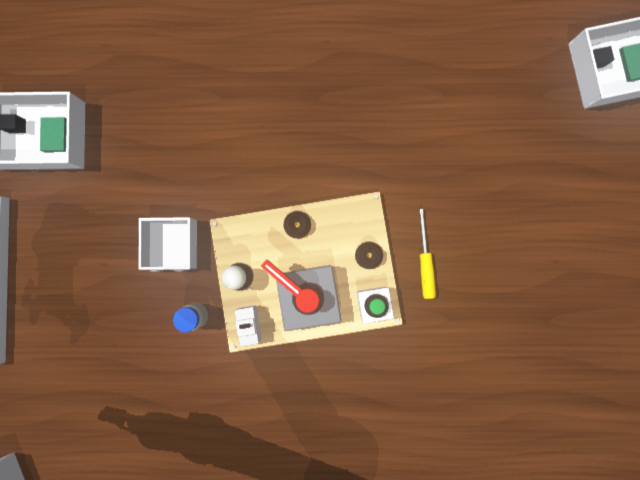

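The top view shows the hub at about (307,300), the tip at (265,263), the bulb at (236,277) on the +y side, the button at (377,306), empty sockets at (297,224) and (369,255), and the jar at (186,320). Next I'll measure these properly.

```bash
cat > h.py <<'E'
import cv2, numpy as np
from station import arm, snapshot, camera_info
def ray(n,u,v,z):
    c=camera_info(n);R=np.array(c['R']);t=np.array(c['t'])
    d=R.T@np.array([(u-c['cx'])/c['fx'],(v-c['cy'])/c['fy'],1]); o=-R.T@t
    return o+d*(z-o[2])/d[2]
def blobs(mask,amin=15):
    n,l,s,c=cv2.connectedComponentsWithStats(mask.astype(np.uint8))
    return [(c[i],s[i],l==i) for i in range(1,n) if s[i][4]>=amin]
def redpix(n,img):
    h=cv2.cvtColor(img,cv2.COLOR_BGR2HSV)
    m=((h[...,0]<8)|(h[...,0]>172))&(h[...,1]>190)&(h[...,2]>120)
    return m
E
python3 - <<'E'
from h import *
img=cv2.imread('pics/top0.png');h=cv2.cvtColor(img,cv2.COLOR_BGR2HSV);H,S,V=[h[...,i].astype(int) for i in range(3)]
roi=np.zeros(H.shape,bool);roi[185:360,160:445]=1
r=redpix('top',img)&roi
for c,s,m in blobs(r): print('red',c,s, )
g=(H>45)&(H<75)&(S>120)&roi
for c,s,m in blobs(g): print('green',c,s,ray('top',*c,.081))
w=(S<40)&(V>150)&roi
for c,s,m in blobs(w,40): print('white',c,s,ray('top',*c,.076))
b=(V<60)&roi
for c,s,m in blobs(b,60): print('black',c,s,ray('top',*c,.052))
bl=(H>110)&(H<130)&(S>150)&roi
for c,s,m in blobs(bl,40): print('blue',c,s,ray('top',*c,.075))
wood=(H>12)&(H<28)&(S>40)&(V>140)&roi
bb=max(blobs(wood),key=lambda q:q[1][4]);ys,xs=np.nonzero(bb[2])
rect=cv2.minAreaRect(np.c_[xs,ys].astype(np.float32));print(rect)
for p in cv2.boxPoints(rect): print('corner',p,ray('top',*p,.018))
cv2.imwrite('pics/crop0.png',cv2.resize(img[190:360,170:440],None,fx=2.9,fy=2.9,interpolation=cv2.INTER_CUBIC))
im=cv2.imread('pics/scene0.png');cv2.imwrite('pics/crops0.png',cv2.resize(im[180:320,230:490],None,fx=3,fy=3,interpolation=cv2.INTER_CUBIC))
E
```

```text
green [376.83225806 306.45806452] [370 300  15  14 155] [ 0.49831092 -0.06797507  0.081     ]
white [422.8503937  230.23622047] [420 209   7  44 127] [ 0.63961256 -0.15641801  0.076     ]
white [175.02699387 243.30674847] [ 160  217   31   54 1630] [0.61827677 0.31096572 0.076     ]
white [281.60493827 278.72839506] [266 265  32  29  81] [0.55033778 0.10914674 0.076     ]
white [233.10368664 277.29493088] [222 266  23  24 434] [0.55351734 0.20053943 0.076     ]
white [308.66912599 301.56015891] [ 277  266   63   65 1762] [0.50745884 0.05855219 0.076     ]
white [373.78239203 304.40365449] [357 287  37  37 602] [ 0.50164467 -0.06294342  0.076     ]
white [246.08918129 325.97076023] [235 306  24  40 684] [0.46251465 0.17598011 0.076     ]
blue [188.40723982 316.16742081] [178 308  19  23 221] [0.48103911 0.28493687 0.075     ]
((304.731201171875, 271.83367919921875), (137.41758728027344, 176.39768981933594), 80.83765411376953)
corner [206.717   218.04565] [0.67140868 0.26579604 0.018     ]
corner [380.86407 189.9574 ] [ 0.72540737 -0.08648478  0.018     ]
corner [402.74542 325.6217 ] [ 0.45391209 -0.12638427  0.018     ]
corner [228.59833 353.70996] [0.39945834 0.22071318 0.018     ]
```

View pics/crop0.png

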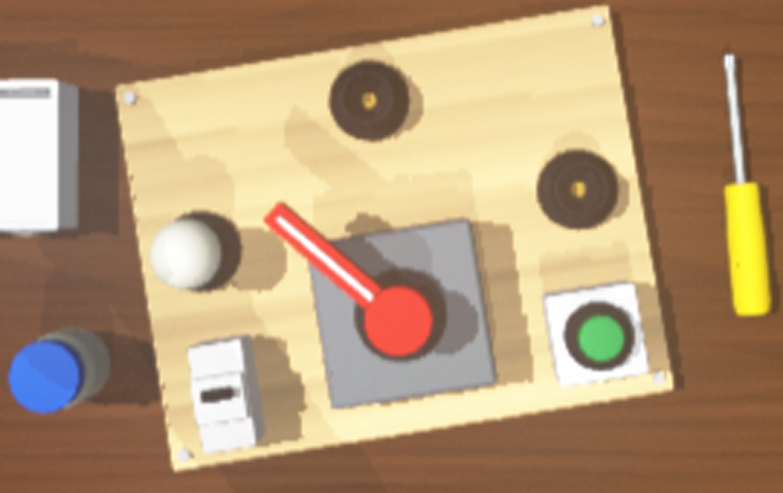

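Run:
```python
from h import *
f=lambda x,y,z: ray('top',170+x/2.9,190+y/2.9,z)
P=dict(hub=f(397,321,.122),tip=f(276,213,.118),bulb=f(187,254,.076),sa=f(369,100,.052),sb=f(578,189,.052),btn=f(601,338,.081),jar=f(44,376,.075),brk=f(222,393,.06))
C=[f(x,y,.018) for x,y in((117,86),(609,6),(673,387),(174,470))]
for k,v in P.items(): print(k,v[:2],'d hub',np.linalg.norm(v[:2]-P['hub'][:2]),'ang',np.arctan2(*(v-P['hub'])[[1,0]]))
for c in C: print(c)
print('board c',np.mean(C,0), 'yaw', [np.arctan2(*(C[i]-C[j])[[1,0]]) for i,j in((0,3),(1,2))], [np.linalg.norm(C[i]-C[(i+1)%4]) for i in range(4)])
img=cv2.imread('pics/top0.png');h=cv2.cvtColor(img,cv2.COLOR_BGR2HSV);print(h[301,307],h[280,285])
```

```text
hub [0.51310138 0.0602985 ] d hub 0.0 ang 0.0
tip [0.57937304 0.13473989] d hub 0.09966671720584784 ang 0.84339250599235
bulb [0.55295661 0.19793449] d hub 0.14329028245267433 ang 1.288935738305308
sa [0.65418136 0.08061259] d hub 0.14253499313556367 ang 0.14300694638961425
sb [ 0.59379627 -0.05818592] d hub 0.14335349192492064 ang -0.9728958328418565
btn [ 0.49813504 -0.0687296 ] d hub 0.1298931945912946 ang -1.686273112429028
jar [0.47454778 0.29100958] d hub 0.23391020475145785 ang 1.7363740931569214
brk [0.46109959 0.17778792] d hub 0.12848326893808315 ang 1.9874862767657968
[0.66808268 0.25840614 0.018     ]
[ 0.72114376 -0.08469424  0.018     ]
[ 0.45820333 -0.12510868  0.018     ]
[0.40269393 0.21791304 0.018     ]
board c [0.56253092 0.06662907 0.018     ] yaw [np.float64(0.15141253370592583), np.float64(0.1525083869510805)] [np.float64(0.3471791332656946), np.float64(0.26602819041280246), np.float64(0.3474840902245492), np.float64(0.2684602058433977)]
[  3 181 249] [  1  56 234]
```

View pics/crops0.png

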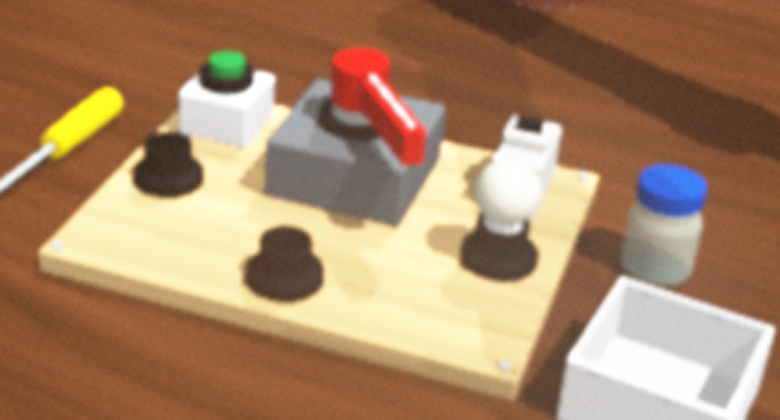

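Board yaw is 0.152. The hub predicted from the board centre matches the measured hub to about 1 mm, and the lamp sits at a world angle of 1.286 (measured 1.289). The pointer is at 0.843, so it needs pushing anticlockwise on its right side. I'll plan the motion and check IK before moving.

```bash
cat >> h.py <<'E'
from scipy.spatial.transform import Rotation as Ro
hub=np.array([.5131,.0597]); LAMP=1.287
def ori(phi):
    c,s=np.cos(phi),np.sin(phi)
    return Ro.from_matrix(np.array([[0,0,-1],[c,s,0],[s,-c,0]]).T).as_quat()
def pose(phi,ztip,r=.075,lat=-.019):
    c,s=np.cos(phi),np.sin(phi)
    return [hub[0]+c*r-s*lat,hub[1]+s*r+c*lat,ztip+.073]
def st(tag=''): print(tag,round(arm.read_time(),2),np.round(arm.read_tool_pos(),4),np.round(arm.read_ft_force(),2))
E
python3 - <<'E'
from h import *
for fl in (0,np.pi):
  for phi in (.6,.9,1.287):
    q=arm.ik(pose(phi,.101),ori(phi+fl)); print(fl,phi,None if q is None else np.round(q,2))
  print(arm.ik([.498,-.0687,.2],ori(1.287+fl-1.13)))
E
```

```text
0 0.6 [-0.28  0.68  0.15  1.74 -0.14  0.73  0.55]
0 0.9 [-0.27  0.67  0.08  1.76 -0.07  0.72  0.75]
0 1.287 [-0.25  0.64 -0.02  1.81  0.01  0.69  1.01]
[-0.10157967  0.54427034  0.28815305  1.971355   -0.24275393  0.65878238
  0.49712952]
3.141592653589793 0.6 [-0.77  0.97  1.13  1.76 -0.99  1.1  -1.84]
3.141592653589793 0.9 [-0.82  0.96  1.13  1.78 -0.99  1.09 -1.57]
3.141592653589793 1.287 [-0.66  0.73  0.65  1.82 -0.61  0.79 -1.55]
[-0.56534749  0.80957598  1.13241332  1.984194   -0.91129381  0.9781705
 -1.95176748]
```

Run:
```python
from h import *
arm.move_gripper(0.0)
arm.movep(pose(.58,.19),ori(.58)); st('above')
arm.line_to(pose(.58,.101),velocity=.1); st('down')
cv2.imwrite('pics/s1.png',cv2.resize(snapshot('scene')[150:350,230:490],None,fx=3,fy=3)[:600])
for phi in np.arange(.62,1.16,.06):
    arm.line_to(pose(phi,.101),velocity=.06,ori=ori(phi)); st(round(phi,2))
arm.pause(.2)
t=snapshot('top');cv2.imwrite('pics/t1f.png',t);cv2.imwrite('pics/t1.png',cv2.resize(t[190:360,170:440],None,fx=2.9,fy=2.9,interpolation=cv2.INTER_CUBIC))
cv2.imwrite('pics/s2.png',cv2.resize(snapshot('scene')[150:350,230:490],None,fx=3,fy=3)[:600])
```

```text
above 2.99 [0.5861 0.0869 0.263 ] [0.97 0.44 0.2 ]
down 4.03 [0.5867 0.0849 0.1747] [0.78 0.65 0.54]
0.62 4.33 [0.5854 0.0881 0.1746] [0.12 0.69 0.89]
0.68 4.58 [0.5834 0.0923 0.1742] [0.35 0.02 0.35]
0.74 4.83 [0.5813 0.0963 0.174 ] [ 0.21  0.43 -0.09]
0.8 5.08 [0.579  0.1002 0.174 ] [-0.1  -0.36  0.21]
0.86 5.33 [0.5765 0.1041 0.174 ] [-0.14 -0.58 -0.45]
0.92 5.58 [0.574  0.1072 0.174 ] [-0.17  0.21  0.21]
0.98 5.83 [0.5709 0.111  0.1741] [ 0.91 -1.03 -0.74]
1.04 6.08 [0.5675 0.1147 0.1741] [ 0.12 -0.56  0.43]
1.1 6.33 [0.564 0.118 0.174] [ 0.86 -0.2   0.09]
```

View pics/s1.png

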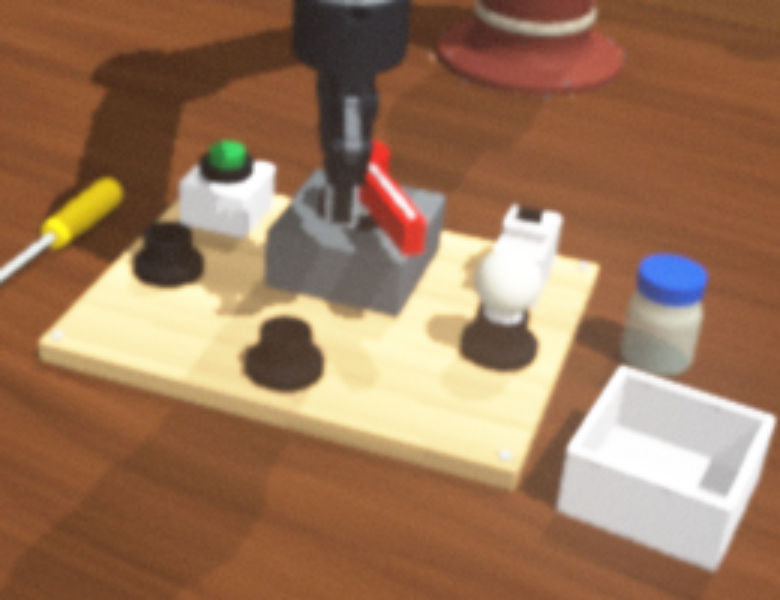

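View pics/s2.png

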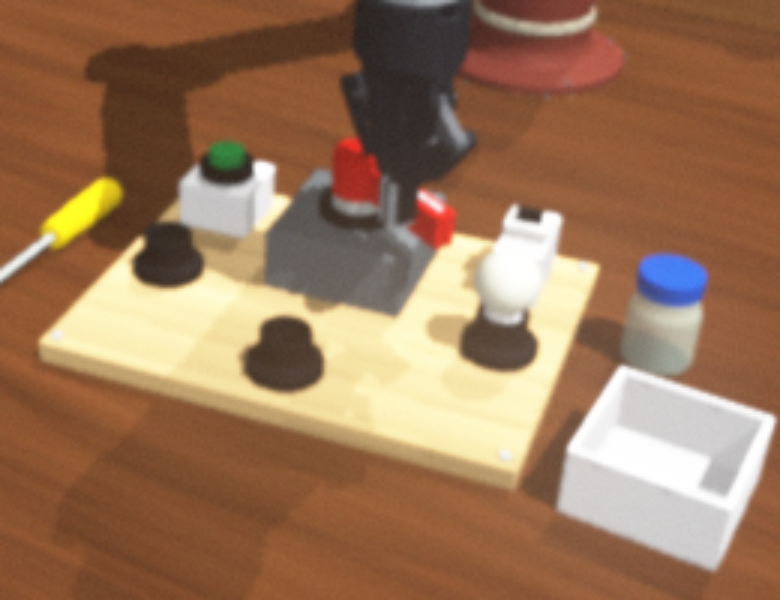

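The scene views show the fingertip on the arm's right side and the pointer turned towards the bulb, with nothing else disturbed. I'll finish the arc, back off and measure.

Run:
```python
from h import *
for phi in (1.16,1.22,1.28):
    arm.line_to(pose(phi,.101),velocity=.05,ori=ori(phi)); st(round(phi,2))
arm.pause(.2); st('held')
arm.line_to(pose(1.28,.101,lat=-.045),velocity=.08)
arm.line_to(pose(1.28,.19,lat=-.045),velocity=.15)
b=[.4982,-.0685]
arm.movep([*b,.19+.073],ori(.152)); st('over button')
t=snapshot('top');cv2.imwrite('pics/t2f.png',t);cv2.imwrite('pics/t2.png',cv2.resize(t[190:360,170:440],None,fx=2.9,fy=2.9,interpolation=cv2.INTER_CUBIC))
s=snapshot('scene');cv2.imwrite('pics/s3f.png',s);cv2.imwrite('pics/s3.png',cv2.resize(s[150:350,230:490],None,fx=3,fy=3)[:600])
```

```text
1.16 6.88 [0.5605 0.121  0.174 ] [0.25 0.15 0.11]
1.22 7.13 [0.5567 0.1237 0.174 ] [-0.12  0.34  0.26]
1.28 7.38 [0.5528 0.1262 0.174 ] [1.4  0.52 0.78]
held 7.58 [0.5528 0.1263 0.174 ] [ 0.36 -0.43  1.43]
over button 9.62 [ 0.4988 -0.0669  0.2625] [0.11 0.2  0.51]
```

View pics/t2.png

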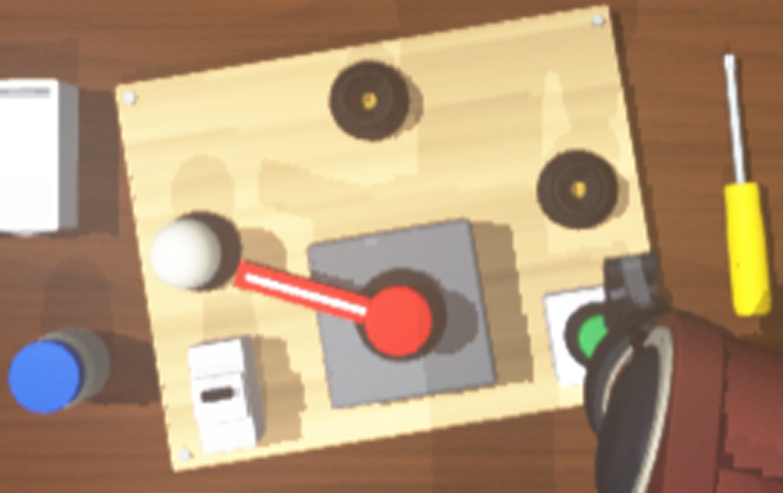

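View pics/s3.png

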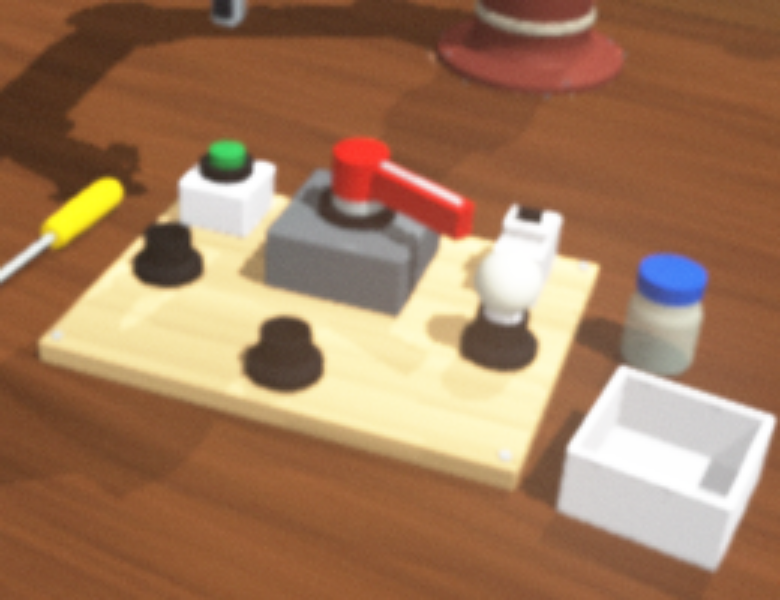

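The tip's end middle is at crop (241,273). I'll turn that into an angle and check it with the line axis.

Run:
```python
from h import *
f=lambda x,y,z: ray('top',170+x/2.9,190+y/2.9,z)
h_=f(397,321,.122)
for p in ((241,273),(304,294)):
    a=f(*p,.118);d=a-h_;print(a,np.hypot(*d[:2]),np.arctan2(d[1],d[0]))
# white line axis
t=cv2.imread('pics/t2f.png');roi=t[275:306,250:302]
S=cv2.cvtColor(roi,cv2.COLOR_BGR2HSV); m=((S[...,0]<10)|(S[...,0]>170))&(S[...,2]>150)&(S[...,1]>100)
ys,xs=np.nonzero(m);print(m.sum());vx,vy,x0,y0=cv2.fitLine(np.c_[xs+250,ys+275].astype(np.float32),cv2.DIST_HUBER,0,.01,.01).ravel()
a=ray('top',x0,y0,.118);b=ray('top',x0-20*abs(vx)*1,y0-20*vy*np.sign(vx),.118);d=b-a;ang=np.arctan2(d[1],d[0]);print('axis',ang)
L=hub+.145*np.array([np.cos(LAMP),np.sin(LAMP)]);v=L-h_[:2];print('lateral mm',1e3*(-np.sin(ang)*v[0]+np.cos(ang)*v[1]))
```

```text
[0.54259634 0.15639092 0.118     ] 0.10051719285306077 1.2729814067378789
[0.529527   0.11755191 0.118     ] 0.05956302704392723 1.2914070048714437
408
axis 1.229247101852426
lateral mm 8.170347434857069
```

By hub and tip the pointer is at 1.273–1.291 against a target of 1.287 (about 2 mm). The raw red-mask axis gives 1.229 (8 mm), skewed by the bar's visible side face. Both are well inside 18 mm, so I'll press the button.

Run:
```python
from h import *
b=[.4982,-.0685]
arm.line_to([*b,.073+.088],velocity=.08);arm.pause(.2);st('near')
f0=arm.read_ft_force()[2]
for z in np.arange(.084,.0695,-.001):
    arm.line_to([*b,.073+z],velocity=.02); arm.pause(.05)
    fs=np.mean([arm.read_ft_force()[2] for _ in range(3)])-f0
    print(round(z,4),np.round(arm.read_tool_pos(),4),round(fs,2))
    if fs>14: break
arm.pause(.2);st('pressed')
s=snapshot('scene');cv2.imwrite('pics/s4.png',cv2.resize(s[150:350,230:490],None,fx=3,fy=3)[:600])
```

```text
near 11.35 [ 0.4984 -0.0685  0.1613] [-0.13  0.43  0.06]
0.084 [ 0.4982 -0.0685  0.1569] 0.03
0.083 [ 0.4982 -0.0685  0.156 ] -0.62
0.082 [ 0.4982 -0.0685  0.155 ] 0.55
0.081 [ 0.4982 -0.0685  0.154 ] -0.31
0.08 [ 0.4983 -0.0685  0.1531] 1.72
0.079 [ 0.4983 -0.0685  0.1521] 2.92
0.078 [ 0.4983 -0.0685  0.151 ] 2.38
0.077 [ 0.4983 -0.0685  0.15  ] 2.54
0.076 [ 0.4983 -0.0685  0.149 ] 3.06
0.075 [ 0.4983 -0.0685  0.1481] 4.22
0.074 [ 0.4983 -0.0685  0.147 ] 4.84
0.073 [ 0.4983 -0.0685  0.1466] 9.43
0.072 [ 0.4983 -0.0686  0.1465] 16.31
pressed 15.55 [ 0.4983 -0.0686  0.1465] [-3.71  0.65 15.6 ]
```

View pics/s4.png

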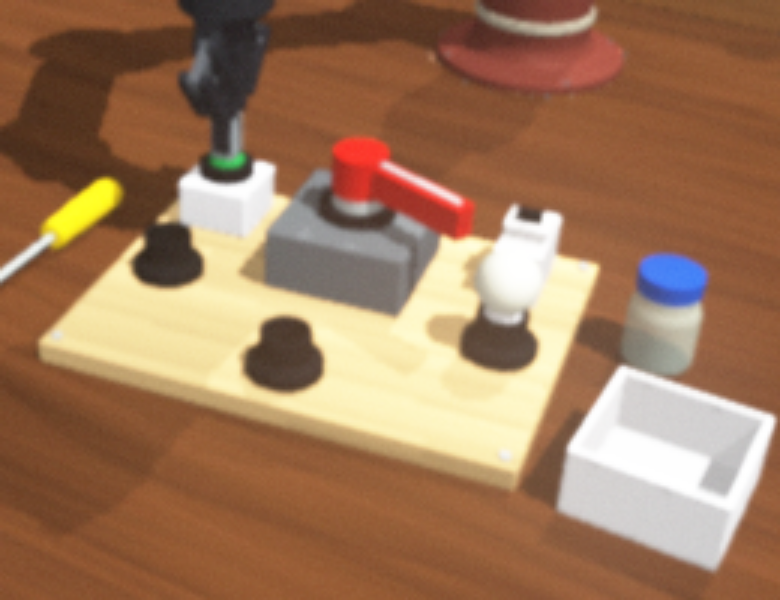

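The spring force rose from 0 to about 5 N over 7 mm, then hit a hard stop at tip z ≈ 0.0735. The view shows the button sunk nearly to its housing and the pointer unmoved. Now I'll release.

Run:
```python
from h import *
arm.line_to([.4982,-.0685,.073+.19],velocity=.1);arm.pause(.5);st('up')
s=snapshot('scene');cv2.imwrite('pics/s5.png',cv2.resize(s[150:350,230:490],None,fx=3,fy=3)[:600])
a=cv2.imread('pics/t2f.png');t=snapshot('top');print('top diff (pointer region)',cv2.absdiff(a,t)[255:320,225:335].max(),'loose',cv2.absdiff(a,t)[200:340,130:215].max())
```

```text
up 17.43 [ 0.4982 -0.0685  0.263 ] [ 0.44 -1.27  1.18]
top diff (pointer region) 13 loose 5
```

View pics/s5.png

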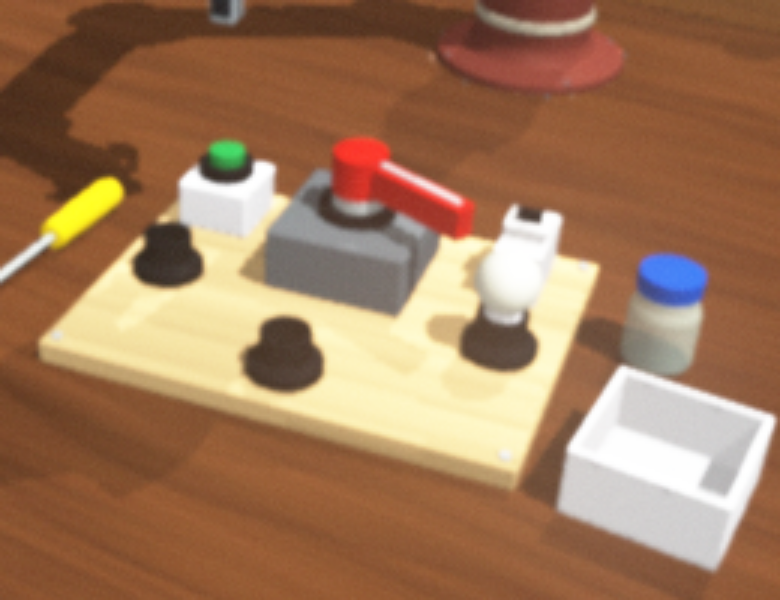

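The button is up again, the pointer is unchanged, the loose things are in place and the arm is clear of everything.

```bash
python3 -c "
from station import ticket
print(ticket.finish_job())"
```

```text
the job is handed in; nothing more can be done
None
```

I pushed the red pointer round to the bulb with the closed fingertips, then pressed the green button fully and released it. I handed the job in at about 17 s on the robot's clock, and no verdict was reported.

- **Pointer:** I turned it from 0.84 to about 1.28 rad (world angle) by pushing on the right side of its arm. By hub and tip in the top view it reads 1.273–1.291 rad against a lamp direction of 1.287, which is about 2 mm at the holder.
- **Disagreeing check:** a line fitted to the red mask gave 1.229 rad, about 8 mm off. I think the bar's visible side face skewed that fit. Either figure is inside the 18 mm limit.
- **Button:** the force rose to about 5 N over 7 mm and then hit a hard stop, so it went all the way down. The last picture shows it up again.
- **Everything else:** the top view before and after the press shows no change at the pointer, jar or junction box. The screwdriver looked undisturbed in the pictures, though I did not measure it. The arm ended clear of everything.

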